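# Tool count: hand tools back into their foam inlays

## Task

The lab is closing and the tool count is due: put the yellow screwdriver, the blue screwdriver, the orange flush cutters and the black hex key back, each lying the right way round and fully down in the foam inlay cut to its own shape and size, and let go of them. Leave the coffee mug and the glue bottle standing where they are.

Things in the scene. Friction and masses are not known exactly. Their poses are not given: they have to be found in the camera images.
- yellow_driver: loose long screwdriver, yellow handle, 26 (x) x 199 (y) x 25, 65 g, does not roll. Origin: centre of its outline, on the underside; +y to the handle end, z up. Handle y 9 to 99, 26 wide, 25 high; 6 mm shaft, axis at z 13, y 9 to -99. Balances at y 48; grip across x at y 53
- blue_driver: loose short screwdriver, blue handle, 26 (x) x 164 (y) x 25, 65 g, does not roll. Origin: centre of its outline, on the underside; +y to the handle end, z up. Handle y -8 to 82, 26 wide, 25 high; 6 mm shaft, axis at z 13, y -8 to -82. Balances at y 34; grip across x at y 36
- cutters: loose flush cutters lying flat, two orange handles, 44 (x) x 138 (y) x 12, 85 g, do not open. Origin: centre of its outline, on the underside; +y to the handle end, z up. Steel nose 16 wide, y -35 to -69. Grip across x at y 2, 39 wide there
- key: loose black hex key, an L of 8 mm bar lying flat, 30 (x) x 79 (y) x 8, 18 g. Origin: centre of that outline, on the underside, beside the bar; z up. Long leg x -15 to -7, y -40 to 40; short leg y -40 to -29, x -15 to 15. Grip the long leg at x -11, y 4, across x
- inlay_long: black foam block, yellow-floored cut-out, for the long screwdriver; 66 (x) x 234 (y) x 22. Fixed. Origin on its underside, axes: those of the seated tool. Handle pocket 32 wide, y 2 to 106, floor at z 6; blade channel 12 wide, y 2 to -106, floor at z 13. Open finger slot right across the block, y 31 to 75, floor at z 2. Long edges bevelled by 5
- inlay_short: black foam block, blue-floored cut-out, for the short screwdriver; 66 (x) x 200 (y) x 22. Fixed. Origin on its underside, axes: those of the seated tool. Handle pocket 32 wide, y -15 to 89, floor at z 6; blade channel 12 wide, y -15 to -89, floor at z 13. Open finger slot right across the block, y 14 to 58, floor at z 2. Long edges bevelled by 5
- inlay_cutters: black foam block, orange-floored cut-out, for the flush cutters; 80 (x) x 174 (y) x 15. Fixed. Origin on its underside, axes: those of the seated tool. Pockets: handles 50 wide, y 24 to 76; body 40 wide, y -20 to -42; nose 25 wide, y -42 to -76; floor at z 5. Open finger slot right across the block, y -20 to 24, floor at z 2. Long edges bevelled by 5
- inlay_key: black foam block, white-floored L-shaped cut-out, for the hex key; 64 (x) x 116 (y) x 12. Fixed. Origin on its underside, axes: those of the seated tool. Long-leg pocket x -18 to -4, y -47 to 47; short-leg pocket x -18 to 21, y -47 to -25; floor at z 5. Open finger slot right across the block, y -16 to 24, floor at z 2. Long edges bevelled by 5
- glue: bystander: loose glue bottle with a red cap standing behind the work, 37 across, 112 high; origin: centre of its underside
- mug: bystander: loose blue coffee mug standing behind the work, 69 across, 99 with its handle (at its -y), 92 high; origin: centre of the whole outline, on the underside. Also mind the fixed furniture: left of the work a PC tower and, at z 400 to 550, a lamp box whose bulbs reach to y = 390; right of it a vice 90 high stands from x = 310 to 440, y = -450 to -380

How it is judged:
At the end, for the whole second after the job is handed in: Each tool lies in its own inlay: origins within 12 mm of each other seen from above, underside on the cut-out's floor (under 11 mm above the desk for the screwdrivers, 9 mm for cutters and key), long axes within 0.15 rad, level within 0.08 rad, at rest and released (horizontal distance between yellow_driver and inlay_long below 0.012 m and z of yellow_driver in the frame of inlay_long below 0.011 m and angle between the y axis of yellow_driver and the y axis of inlay_long, either way round below 0.15 rad and angle between each of yellow_driver, blue_driver, cutters, key's own z axis and vertical below 0.08 rad and linear speed of each of yellow_driver, blue_driver, cutters, key below 0.01 m/s and contact force between the fingers and yellow_driver below 0.1 N and horizontal distance between blue_driver and inlay_short below 0.012 m and z of blue_driver in the frame of inlay_short below 0.011 m and angle between the y axis of blue_driver and the y axis of inlay_short, either way round below 0.15 rad and contact force between the fingers and blue_driver below 0.1 N and horizontal distance between cutters and inlay_cutters below 0.012 m and z of cutters in the frame of inlay_cutters below 0.009 m and angle between the y axis of cutters and the y axis of inlay_cutters, either way round below 0.15 rad and contact force between the fingers and cutters below 0.1 N and horizontal distance between key and inlay_key below 0.012 m and z of key in the frame of inlay_key below 0.009 m and angle between the y axis of key and the y axis of inlay_key, either way round below 0.15 rad and contact force between the fingers and key below 0.1 N); the robot touches nothing.
It fails at once if the mug is shifted by more than 30 mm (distance of mug from where it was at the start of the episode above 0.03 m).
It fails at once if the glue bottle is shifted by more than 30 mm (distance of glue from where it was at the start of the episode above 0.03 m).
It also fails if it takes over 120 s, if anything falls off the work surface, if the arm or the gripper's body presses on something with over 40 N, if the wrist force passes 120 N, or if a joint passes its speed limit or range.

## Robot

A 6-joint arm with a two-finger parallel gripper is mounted at the origin on a cart in front of the work surface, level with it; the furniture and walls round the work are solid. World frame = base frame: x ahead of the robot, y to its left, z up, the work surface at z = 0. Lengths are in m, angles in rad, forces in N, time in s.
With the tool pointing down it reaches from about 0.375 to 0.9 m from the base axis. Payload 3.1 kg.
Tool frame: the origin (TCP) lies midway between the tips of the shut fingers; the grasp point (between the pads) lies 19 mm behind it (manip.grip_depth is the distance from the TCP to the grasp point, in m); z points along the fingers, y is the line along which they close (so a half turn about z gives the same grasp; the last joint's range is limited). The gripper opens to 85 mm and grips with 20 to 120 N. Pads are 22 mm wide; open, the fingers measure 114 mm over their backs; the gripper's body (76 mm by 85 mm) begins 54 mm behind the grasp point. The pads swing forward as they close: fully open they stand 13 mm farther back than shut.
Start: joints at [-0.178, 0.527, 1.433, -0, 1.181, -0.178], TCP at [0.625, 0, 0.205] pointing down, gripper open.
Joint ranges: [-3.08, 3.08], [-0.75, 2.2], [0.22, 2.44], [-1.43, 4.57], [0, 2.65], [-2.85, 2.85]. Speed limits (rad/s): [2.79, 2.79, 3.14, 3.14, 3.14, 3.14].

## Interface

Orientations are given as a unit quaternion [x, y, z, w].
In Python, from station import telemetry, snapshot, manip gives the robot as it stands. The module is installed in compiled form; this text tells all that it offers.
- The arm moves only by the shell command python3 -m crank 'ROWS' [OPENING] [FORCE]. ROWS is text: rows parted by semicolons, each of 6 numbers parted by spaces: the shift along the tool's x, y, z as a fraction of full scale, then the turn, a rotation vector about the tool's x, y, z as a fraction of full scale. A call has exactly 5 rows; each row shifts and turns the commanded pose from where the row before left it, along the tool's axes as they then stand; what a row does not reach is not made up. Full scale, the value 1, is 4 cm for a shift and 90 degrees for a turn. A row lasts 1/10 s, in which the tool goes at most 50 mm and 8.59 degrees, less where a joint would pass 70% of its speed; a pose out of reach is approached as far as the arm can. A call with a number of a shift or a turn outside -1 to 1 is refused whole. A call with a gripper value outside its range is refused whole. OPENING is the opening, from -1 (shut) to 1 (fully open), set as the call begins (- or left out, the last holds). The fingers move at their own pace and stop on an object; FORCE is the grip in N (left out, the last holds). Time passes only in rows, so rows that do not move let the fingers close, or fill a call up. It gives the time, the measured TCP pose, the force, the opening and the grip force at its end, in the units of the state.
- telemetry.sense(): the state, without advancing time (a new reading comes with each control period).
- snapshot(name): name is "scene" or "side" or "wrist"; returns a dict with "image" (420x560x3 uint8, red, green, blue), "depth" (420x560 float32, m along the optical axis (not along the pixel's ray), 0 where there is no reading), "camera_matrix" (3x3 intrinsics, pixels), "k1" (the pictures are not rectified: a ray, as slopes to the right and down, at radius r is drawn at 1 + k1 r^2 times it, then the intrinsics apply), "rvec" (rotation vector, rad) and "tvec" (3), from world to camera coordinates, as OpenCV has them. Camera axes: x right, y down, z forward; pixel columns grow to the right and rows downward; lengths in m; the calibration is good to about 2 mm. A picture is of the moment at which its call begins.
- manip.sign_off(): hands the job in; it is judged then, once.
The state is a dict: "t": time; "q": joint angles; "qd": joint speeds; "tau": joint torques, N m; "tcp_pos": TCP position; "tool_rot": TCP orientation; "force": force on the tool from outside, world axes, zero at the start; "ft_torque": the same for the moment, N m; "finger_gap": opening from 0.0 (shut) to 1.0 (fully open); "gripper_force": force on a finger pad.
Only numpy, scipy, OpenCV 4.12 (cv2) and the standard library are available. Lean on these libraries where they do the work, as an engineer would, in place of code of your own. Each camera call takes 0.05 s, during which the arm holds its last target. There are 200 camera calls.

## Working session

There is one attempt and no reset: what is moved stays moved. The work goes in short steps, Python scripts to look and compute and a shell command to move; the robot and the scene stay as the last step left them, time stands still between calls to the robot, and variables do not carry over. Pictures are saved under pics/ and viewed, at most 14 in all, crops included, and the job is handed in when it is done.

```bash
mkdir -p pics
python3 - <<'E'
from station import telemetry, snapshot, manip
import cv2,numpy as np,pickle
print(telemetry.sense()); print(manip.grip_depth)
d={}
for n in("scene","side","wrist"):
    s=snapshot(n); d[n]=s
    cv2.imwrite(f"pics/{n}0.png",s["image"][:,:,::-1])
    R=cv2.Rodrigues(np.array(s["rvec"]))[0]
    print(n,s["camera_matrix"],s["k1"],-R.T@np.array(s["tvec"]).ravel(),R[2])
pickle.dump(d,open("s0.pkl","wb"))
E
```

```text
{'t': 0.0, 'q': array([-1.78484638e-01,  5.28453370e-01,  1.43389457e+00, -2.21811837e-05,
        1.18136465e+00, -1.78486949e-01]), 'qd': array([4.81780038e-04, 1.20134345e-03, 1.63235774e-04, 3.26024616e-04,
       2.99917038e-05, 1.02031060e-03]), 'tau': array([ 2.50220628e-04, -4.42344439e+01, -1.78024775e+01, -2.06930472e-04,
        8.36740597e-03,  2.24214921e-05]), 'tcp_pos': array([6.24242220e-01, 1.69030465e-04, 2.03743980e-01]), 'tool_rot': array([ 7.07102582e-01,  7.07110186e-01, -6.12958833e-04, -8.64820643e-04]), 'force': array([ 0.3036793 ,  0.38021813, -0.72341566]), 'ft_torque': array([-0.06604814,  0.00908705,  0.01134098]), 'gripper_force': 0.0, 'finger_gap': 1.0007542104556364}
0.0187
scene [[422.15847357   0.         285.04412684]
 [  0.         422.15847357 205.99883567]
 [  0.           0.           1.        ]] -0.10936163082610087 [ 0.10043536 -0.79413023  0.87186686] [ 0.43115147  0.60912666 -0.66563738]
side [[495.25893      0.         281.99709476]
 [  0.         495.25893    212.92254433]
 [  0.           0.           1.        ]] -0.11010369714518595 [ 0.4602698  -1.1518213   0.68848362] [ 0.12367425  0.85015721 -0.51179821]
wrist [[305.62988868   0.         279.03095103]
 [  0.         305.62988868 212.09857965]
 [  0.           0.           1.        ]] -0.05307221325480919 [0.62382239 0.07360754 0.37340865] [-0.00223033 -0.28461627 -0.95863893]
```

View pics/scene0.png

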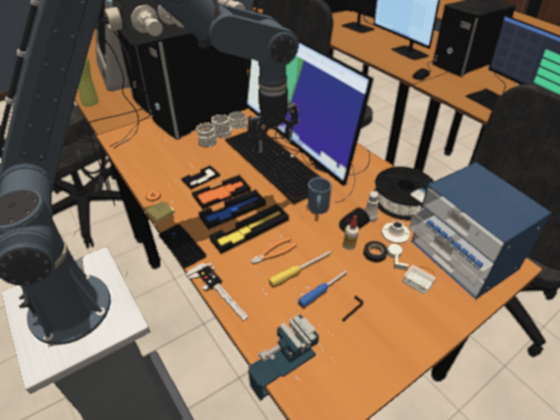

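View pics/side0.png

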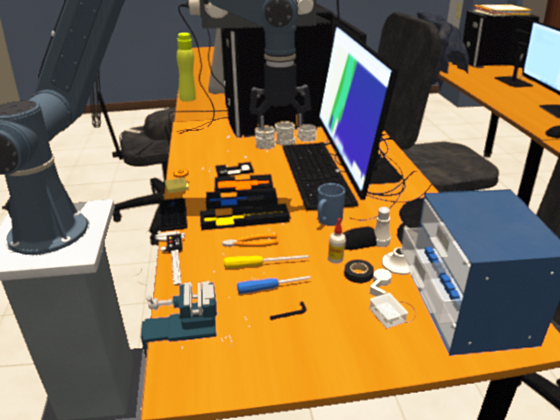

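View pics/wrist0.png

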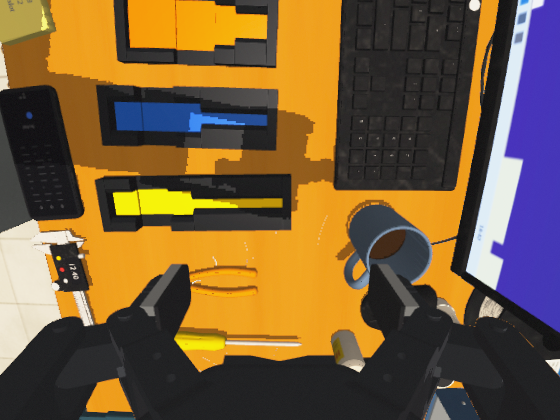

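The scene view shows the cutters at about (275,250) with handles right, yellow (300,268), blue (322,290) and key (353,308), with the inlays up-left at (200–250,175–230). Handle ends of both screwdrivers and of the inlays face the robot. The wrist view shows three of the inlays, and the key inlay lies beyond its top edge.

```bash
cat > h.py <<'E'
from station import telemetry, snapshot, manip
import cv2,numpy as np
def shot(n,f=None):
    s=snapshot(n)
    s["hsv"]=cv2.cvtColor(s["image"],cv2.COLOR_RGB2HSV)
    if f: cv2.imwrite(f"pics/{f}.png",s["image"][:,:,::-1])
    return s
def cast(s,px,z):
    p=cv2.undistortPoints(np.array(px,float).reshape(-1,1,2),s["camera_matrix"],np.array([s["k1"],0,0,0,0.])).reshape(-1,2)
    R=cv2.Rodrigues(np.array(s["rvec"],float))[0]; t=np.array(s["tvec"],float).ravel()
    c=-R.T@t; d=np.c_[p,np.ones(len(p))]@R
    return (c+d*((z-c[2])/d[:,2])[:,None])[:,:2]
def blobs(s,lo,hi,amin=60):
    m=cv2.inRange(s["hsv"],np.array(lo),np.array(hi))
    c,_=cv2.findContours(m,cv2.RETR_EXTERNAL,cv2.CHAIN_APPROX_NONE)
    return [k for k in c if cv2.contourArea(k)>amin]
def rect(s,c,z):
    w=cast(s,c,z)*1000
    (x,y),(a,b),an=cv2.minAreaRect(w.astype(np.float32))
    if a<b: a,b,an=b,a,an+90
    return np.round([x,y,a,b,(an+90)%180-90],1)
E
python3 -m crank '-0.8 0 -0.5 0 0 0;-0.8 0 -0.5 0 0 0;-0.8 0 -0.5 0 0 0;-0.8 0 -0.5 0 0 0;-0.8 0 -0.5 0 0 0' 1 60
python3 -m crank '-0.8 0 -0.2 0 0 0;-0.5 0 0 0 0 0;0 0 0 0 0 0;0 0 0 0 0 0;0 0 0 0 0 0'
python3 -c "
from h import *;import pickle
s=shot('wrist','w1');pickle.dump(s,open('w1.pkl','wb'));print(telemetry.sense()['tcp_pos'])"
python3 -m crank '1 0 0 0 0 0;1 0 0 0 0 0;1 0 0 0 0 0;1 0 0 0 0 0;1 0 0 0 0 0'
python3 -m crank '1 0 0 0 0 0;1 0 0 0 0 0;1 0 0 0 0 0;0 0 0 0 0 0;0 0 0 0 0 0'
python3 -c "
from h import *;import pickle
s=shot('wrist','w2');pickle.dump(s,open('w2.pkl','wb'));print(telemetry.sense()['tcp_pos'])"
```

```text
t: 0.65
tcp_pos: [0.6246, -0.161, 0.3051]
tool_rot: [0.707, 0.707, -0.0, -0.0]
force: [0.3, 0.4, -0.2]
finger_gap: 0.998
gripper_force: 0.0
t: 1.15
tcp_pos: [0.6245, -0.2102, 0.3116]
tool_rot: [0.707, 0.708, -0.0, -0.001]
force: [-0.7, 0.1, -0.3]
finger_gap: 0.995
gripper_force: 0.0
[ 0.62470039 -0.21016939  0.31184342]
t: 1.7
tcp_pos: [0.6243, -0.0089, 0.3126]
tool_rot: [0.707, 0.708, -0.0, -0.0]
force: [0.1, 0.2, 0.7]
finger_gap: 1.003
gripper_force: 0.0
t: 2.2
tcp_pos: [0.6242, 0.1101, 0.3125]
tool_rot: [0.706, 0.708, -0.0, -0.0]
force: [-1.2, -0.6, -0.6]
finger_gap: 1.001
gripper_force: 0.0
[0.62445883 0.10884781 0.31250156]
```

View pics/w1.png

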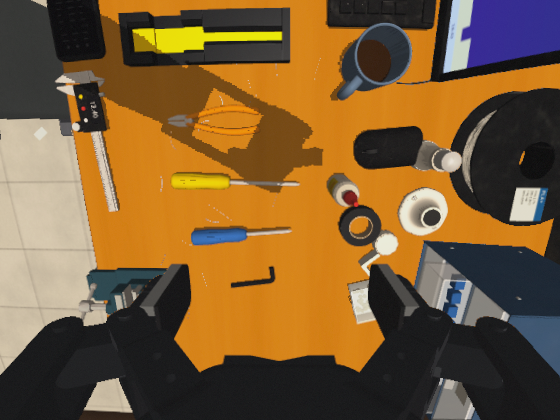

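View pics/w2.png

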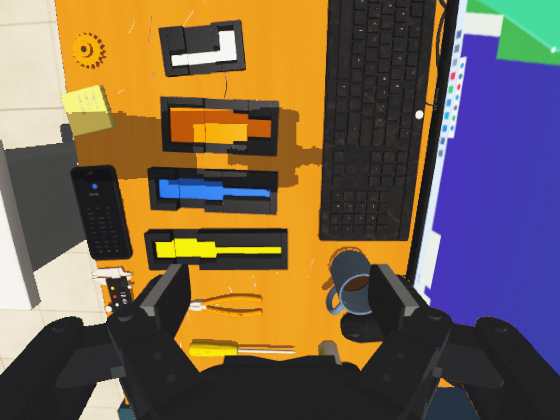

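Wrist view w1 shows cutters (nose 172,121; handles 260,120), yellow (173–298,182), blue (193–291,233) and key (232,284)–(272,280), its short leg up at (272,267). w2 shows the inlays: key (200,48), cutters (220,128), blue (213,190), yellow (217,249). Only the cutters need a half turn.

```bash
cat >> h.py <<'E'
def cloud(s):
    v,u=np.mgrid[0:420,0:560]; p=cv2.undistortPoints(np.c_[u.ravel(),v.ravel()].astype(float).reshape(-1,1,2),s["camera_matrix"],np.array([s["k1"],0,0,0,0.])).reshape(-1,2)
    R=cv2.Rodrigues(np.array(s["rvec"],float))[0]; t=np.array(s["tvec"],float).ravel()
    return (((np.c_[p,np.ones(len(p))]*s["depth"].reshape(-1,1))-t)@R).reshape(420,560,3)
def hblobs(s,lo,hi,box,amin=80):
    w=cloud(s); x0,x1,y0,y1=box
    m=((w[...,2]>lo)&(w[...,2]<hi)&(s["depth"]>0)&(w[...,0]>x0)&(w[...,0]<x1)&(w[...,1]>y0)&(w[...,1]<y1)).astype(np.uint8)
    c,_=cv2.findContours(m,cv2.RETR_EXTERNAL,cv2.CHAIN_APPROX_NONE)
    return [k for k in c if cv2.contourArea(k)>amin]
E
python3 - <<'E'
from h import *;import pickle
a=pickle.load(open('w1.pkl','rb'));b=pickle.load(open('w2.pkl','rb'))
for n,s in(('w1',a),('w2',b)):
    w=cloud(s); print(n,'desk z',w[300,240] if n=='w1' else w[30,120])
    for c in hblobs(s,.007,.04,(.35,.66,-.4,.45)): print('  h',c[:,0].mean(0).round(),rect(s,c,.02), 'hmax',np.round(max(w[p[1],p[0],2] for p in c[:,0])*1000,1))
    for nm,lo,hi in(('yel',(22,150,80),(33,255,255)),('blue',(100,130,60),(120,255,255)),('dark',(0,0,0),(179,255,40))):
        for c in blobs(s,lo,hi): 
            m=c[:,0].mean(0)
            if m[0]<330 and m[1]<300:print('  ',nm,m.round(),rect(s,c,.0 if nm=='dark' else .0125))
    print(s['hsv'][118,230],s['hsv'][128,250],s['hsv'][115,175],s['hsv'][300,240])
E
```

```text
w1 desk z [ 5.52885841e-01 -4.44580701e-01  2.84789054e-04]
  h [142. 275.] [ 393.6 -390.4   79.1   32.5    0.8] hmax 39.7
  h [239. 235.] [ 561.1 -312.6  162.9   26.2    2.6] hmax 24.1
  h [233. 182.] [ 5.548e+02 -2.240e+02  1.976e+02  2.500e+01 -1.000e-01] hmax 25.3
  h [110. 183.] [ 359.5 -225.4   93.4    9.2  -87.4] hmax 11.2
  h [215. 120.] [ 5.269e+02 -1.339e+02  1.339e+02  4.220e+01 -2.000e-01] hmax 13.4
  h [ 99. 101.] [ 360.1 -109.3   77.2   15.9   86.7] hmax 14.9
  h [139.  39.] [426.4 -23.8  69.1  49.2 -89.2] hmax 24.8
  h [230.  35.] [ 5.621e+02 -2.220e+01  1.481e+02  6.970e+01  5.000e-01] hmax 25.3
  h [93. 28.] [365.7  -8.4  74.1  21.5 -89.1] hmax 12.2
   yel [200. 181.] [ 4.993e+02 -2.253e+02  9.190e+01  2.530e+01 -1.000e-01]
   yel [204.  38.] [ 5.208e+02 -2.370e+01  2.090e+02  3.390e+01  5.000e-01]
   blue [218. 236.] [ 523.  -316.3   90.1   24.     4.4]
   dark [256. 280.] [ 579.5 -406.8   81.3   26.3   25.9]
   dark [ 89. 108.] [ 329.9 -112.5   70.1   43.4  -87.3]
   dark [234.  61.] [559.6 -46.6 151.6  13.3   0.9]
   dark [243.  42.] [570.6 -25.  109.3   3.9   1.7
[... 1349 characters left out ...]
.1 186.9  52.   29.  -52.1]
   blue [212. 190.] [520.8  81.4 176.5  33.5  -1.5]
   dark [208. 260.] [499.5 -48.1  29.7  11.4  -3.1]
   dark [249. 256.] [ 5.718e+02 -3.900e+01  1.105e+02  7.500e+00  4.000e-01]
   dark [161. 245.] [421.1 -23.7  64.2  48.6 -87. ]
   dark [242. 231.] [5.601e+02 6.700e+00 1.501e+02 7.200e+00 4.000e-01]
   dark [246. 198.] [570.3  64.2  73.3   5.2  -1.5]
   dark [207. 180.] [514.9  76.8 207.3  69.   -2.2]
   dark [102. 212.] [325.4  34.9 163.1  76.8 -86.5]
   dark [256. 132.] [581.1 169.8  76.   70.4  -2.5]
   dark [181. 126.] [475.3 177.8  79.4  67.   88. ]
   dark [180.  45.] [479.6 289.5  46.7  21.6  56.2]
[ 13 242 196] [ 13 242 195] [ 13 242 191] [ 19 242 245]
```

```bash
cat >> h.py <<'E'
def top(s,box,lo,hi,pct=0):
    w=cloud(s).reshape(-1,3); x0,x1,y0,y1=box
    m=(w[:,2]>lo)&(w[:,2]<hi)&(s["depth"].ravel()>0)&(w[:,0]>x0)&(w[:,0]<x1)&(w[:,1]>y0)&(w[:,1]<y1)
    (x,y),(a,b),an=cv2.minAreaRect((w[m][:,:2]*1000).astype(np.float32))
    if a<b: a,b,an=b,a,an+90
    return np.round([x,y,a,b,(an+90)%180-90,m.sum()],1)
E
python3 - <<'E'
from h import *;import pickle
a=pickle.load(open('w1.pkl','rb'));b=pickle.load(open('w2.pkl','rb'))
for n,s in(('w1',a),('w2',b)):
  for nm,box,lo,hi in(('yd',(.43,.68,-.27,-.19),.007,.03),('bd',(.46,.66,-.35,-.28),.007,.03),('cut',(.44,.61,-.17,-.1),.005,.02),('key',(.5,.65,-.44,-.37),.004,.02),
   ('Ilong',(.39,.66,-.07,.03),.019,.03),('Ishort',(.39,.66,.035,.13),.019,.03),('Icut',(.41,.65,.13,.22),.0125,.03),('Ikey',(.44,.62,.23,.34),.009,.03)):
    try: print(n,nm,top(s,box,lo,hi))
    except Exception as e: print(n,nm,'-')
  W=cloud(s)
  for nm,lo,hi,box in(('keydark',(0,0,0),(179,255,60),(.5,.65,-.44,-.37)),('white',(0,0,150),(179,60,255),(.44,.62,.23,.34)),('yel',(22,150,80),(33,255,255),(.39,.66,-.07,.03)),('blue',(100,130,60),(120,255,255),(.39,.66,.03,.13))):
    m=(cv2.inRange(s['hsv'],np.array(lo),np.array(hi))>0)&(W[...,0]>box[0])&(W[...,0]<box[1])&(W[...,1]>box[2])&(W[...,1]<box[3])
    p=W[m]*1000
    if len(p)>40: r=cv2.minAreaRect(p[:,:2].astype(np.float32)); print(n,nm,np.round(r[0],1),np.round(r[1],1),round(r[2],1),'mean',p.mean(0).round(1))
E
```

```text
w1 yd [ 5.555e+02 -2.250e+02  1.970e+02  2.510e+01 -4.000e-01  1.157e+03]
w1 bd [ 561.5 -314.1  162.5   24.4    3.2  940. ]
w1 cut [ 5.247e+02 -1.340e+02  1.370e+02  4.320e+01 -1.000e-01  1.133e+03]
w1 key [ 579.9 -403.4   83.7   26.3   23.6  249. ]
w1 Ilong [ 5.192e+02 -2.180e+01  2.341e+02  6.720e+01  7.000e-01  5.172e+03]
w1 Ishort [0. 0. 0. 0. 0. 0.]
w1 Icut [0. 0. 0. 0. 0. 0.]
w1 Ikey [0. 0. 0. 0. 0. 0.]
w1 keydark [ 579.8 -402.8] [79.7 24.2] 24.6 mean [ 583.1 -400.9    7.1]
w1 yel [519.6 -21.7] [211.3  34.1] 0.5 mean [497.3 -21.2   7.8]
w2 yd [ 554.7 -226.3  195.8   22.8   -3.   815. ]
w2 bd [0. 0. 0. 0. 0. 0.]
w2 cut [ 5.272e+02 -1.321e+02  1.335e+02  4.290e+01  5.000e-01  8.270e+02]
w2 key [0. 0. 0. 0. 0. 0.]
w2 Ilong [ 5.198e+02 -2.090e+01  2.338e+02  6.670e+01  7.000e-01  2.942e+03]
w2 Ishort [ 5.205e+02  7.850e+01  2.011e+02  6.690e+01 -2.200e+00  2.935e+03]
w2 Icut [ 5.339e+02  1.769e+02  1.753e+02  8.090e+01 -2.500e+00  2.693e+03]
w2 Ikey [ 512.9  284.1  116.5   65.1    4.6 1933. ]
w2 white [513.5 285.3] [94.6 39.4] 4.5 mean [523.9 280.    5. ]
w2 yel [520.4 -20.4] [212.8  35.2] 2.2 mean [497.4 -22.9   7.4]
w2 blue [520.2  79. ] [ 34.4 177.6] 87.8 mean [502.9  79.4   7.2]
```

Positions agree between views to about 1–2 mm. Going for the yellow driver first, with the tool quarter turned so its x is world x and its y is world -y.

```bash
python3 -m crank '0 0 0 0 0 0.095;0 0 0 0 0 0.095;0 0 0 0 0 0.095;0 0 0 0 0 0.095;0 0 0 0 0 0.095' >/dev/null
python3 -m crank '0 0 0 0 0 0.095;0 0 0 0 0 0.095;0 0 0 0 0 0.095;0 0 0 0 0 0.095;0 0 0 0 0 0.095' >/dev/null
python3 -m crank '0 0 0 0 0 0.05;0 0 0 0 0 0;-0.3 1 0.5 0 0 0;-0.3 1 0.5 0 0 0;-0.3 1 0.5 0 0 0' 
python3 -m crank '-0.3 1 0.5 0 0 0;-0.3 1 0.5 0 0 0;-0.3 1 0.5 0 0 0;-0.3 1 0.5 0 0 0;-0.3 1 0.5 0 0 0'
python3 -m crank '-0.65 0.35 0.5 0 0 0;0 0 0 0 0 0;0 0 0 0 0 0;0 0 0 0 0 0;0 0 0 0 0 0'
python3 - <<'E'
from h import *
s=shot('wrist','w3'); t=telemetry.sense(); print(t['tcp_pos'],t['q'])
print(cv2.Rodrigues(s['rvec'])[0].round(3))
print(top(s,(.38,.56,-.27,-.19),.007,.03),top(s,(.46,.66,-.35,-.28),.007,.03))
from scipy.spatial.transform import Rotation as R
print(R.from_quat(t['tool_rot']).as_matrix().round(3))
E
```

```text
t: 3.75
tcp_pos: [0.5885, -0.0138, 0.2523]
tool_rot: [1.0, 0.001, 0.0, 0.0]
force: [0.3, -0.8, -0.4]
finger_gap: 0.998
gripper_force: 0.0
t: 4.25
tcp_pos: [0.5281, -0.2144, 0.1522]
tool_rot: [1.0, 0.0, 0.0, 0.0]
force: [0.0, -0.0, 0.2]
finger_gap: 1.002
gripper_force: 0.0
t: 4.75
tcp_pos: [0.5044, -0.2258, 0.1337]
tool_rot: [1.0, 0.001, 0.001, 0.001]
force: [0.5, 0.0, 0.5]
finger_gap: 1.002
gripper_force: 0.0
[ 0.50427076 -0.22568168  0.13366801] [-6.23156807e-01  5.25493554e-01  1.68716393e+00  1.18338679e-04
  9.26469434e-01  9.45692315e-01]
[[ 0.003 -1.    -0.   ]
 [-0.959 -0.003  0.285]
 [-0.285 -0.    -0.959]]
[ 5.080e+02 -2.259e+02  1.036e+02  2.500e+01 -5.000e-01  2.275e+03] [ 561.4 -311.8  163.8   25.6    5.5 2938. ]
[[ 1.     0.002  0.002]
 [ 0.002 -1.    -0.001]
 [ 0.002  0.001 -1.   ]]
```

View pics/w3.png

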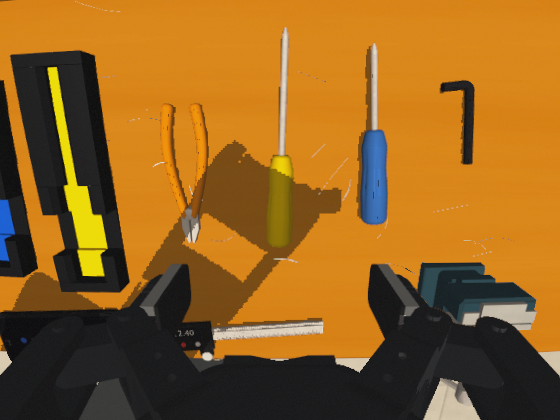

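The yellow handle (280,155–245) is centred between the fingers. Blue is at (374,45–222) and the key at (455,85–165). Descending and gripping.

```bash
python3 -m crank '-0.05 0 0.65 0 0 0;0 0 0.65 0 0 0;0 0 0.65 0 0 0;0 0 0.65 0 0 0;0 0 0.45 0 0 0' 
python3 -m crank '0 0 0.15 0 0 0;0 0 0 0 0 0;0 0 0 0 0 0;0 0 0 0 0 0;0 0 0 0 0 0'
python3 -m crank '0 0 0 0 0 0;0 0 0 0 0 0;0 0 0 0 0 0;0 0 0 0 0 0;0 0 0 0 0 0' -1 60
python3 -m crank '0 0 0 0 0 0;0 0 0 0 0 0;0 0 0 0 0 0;0 0 0 0 0 0;0 0 0 0 0 0'
python3 -m crank '0 0 -0.2 0 0 0;0 0 -0.5 0 0 0;0 0 -0.8 0 0 0;0 0 -0.8 0 0 0;0 0 0 0 0 0'
```

```text
t: 5.3
tcp_pos: [0.5015, -0.2252, 0.0097]
tool_rot: [1.0, 0.001, -0.0, -0.0]
force: [0.2, -0.6, -0.0]
finger_gap: 1.0
gripper_force: 0.0
t: 5.8
tcp_pos: [0.5017, -0.2264, 0.0058]
tool_rot: [1.0, 0.0, 0.001, 0.001]
force: [0.6, 0.1, 0.3]
finger_gap: 1.003
gripper_force: 0.0
t: 6.3
tcp_pos: [0.5009, -0.2259, 0.0047]
tool_rot: [1.0, -0.0, -0.0, -0.0]
force: [-0.6, 0.7, -0.2]
finger_gap: 0.143
gripper_force: 0.0
t: 6.8
tcp_pos: [0.501, -0.226, 0.0047]
tool_rot: [1.0, -0.0, 0.0, 0.0]
force: [-0.3, 0.6, -0.0]
finger_gap: 0.001
gripper_force: 0.0
t: 7.3
tcp_pos: [0.5038, -0.2278, 0.1012]
tool_rot: [1.0, 0.0, 0.004, 0.003]
force: [0.1, -0.7, -0.1]
finger_gap: -0.003
gripper_force: 0.0
```

Run:
```python
from h import *
s=shot('wrist','w4'); t=telemetry.sense(); print(t['tcp_pos'])
print(top(s,(.38,.56,-.29,-.17),.007,.03))
```

```text
[ 0.50250801 -0.22699312  0.09931186]
[ 5.093e+02 -2.260e+02  1.014e+02  2.510e+01 -8.000e-01  2.623e+03]
```

View pics/w4.png

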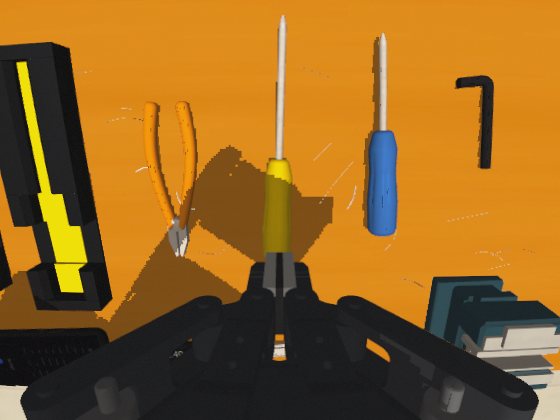

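Run:
```python
from h import *
s=shot('wrist'); t=telemetry.sense(); p=t['tcp_pos']
k=np.array([s['k1'],0,0,0,0.])
for q in (p,p+[0,0,.019],[.4565,-.226,.0125],[.5025,-.226,.0125],[.5465,-.226,.0125]): print(q,cv2.projectPoints(np.array([q],float),s['rvec'],s['tvec'],s['camera_matrix'],k)[0].ravel())
W=cloud(s); print(W[268,272],W[268,290],W[300,280],W[250,278],W[165,278])
sc=shot('side','side4'); i=cv2.resize(sc['image'][180:300,180:340],None,fx=5,fy=5)
cv2.imwrite('pics/s4c.png',i[:,:,::-1])
```

```text
[ 0.50135385 -0.2262071   0.09780364] [279.00096176 246.97843169]
[ 0.50135385 -0.2262071   0.11680364] [279.05470417 260.6006967 ]
[0.4565, -0.226, 0.0125] [278.59036013 255.82999604]
[0.5025, -0.226, 0.0125] [278.61333801 207.40071515]
[0.5465, -0.226, 0.0125] [278.63870624 156.48453893]
[ 0.51221412 -0.22303461  0.14714457] [ 0.51270317 -0.23093264  0.14811428] [ 0.50634755 -0.22649791  0.16333916] [ 0.4678334  -0.22548147  0.02526314] [ 0.54071528 -0.22548364  0.02221156]
```

View pics/s4c.png

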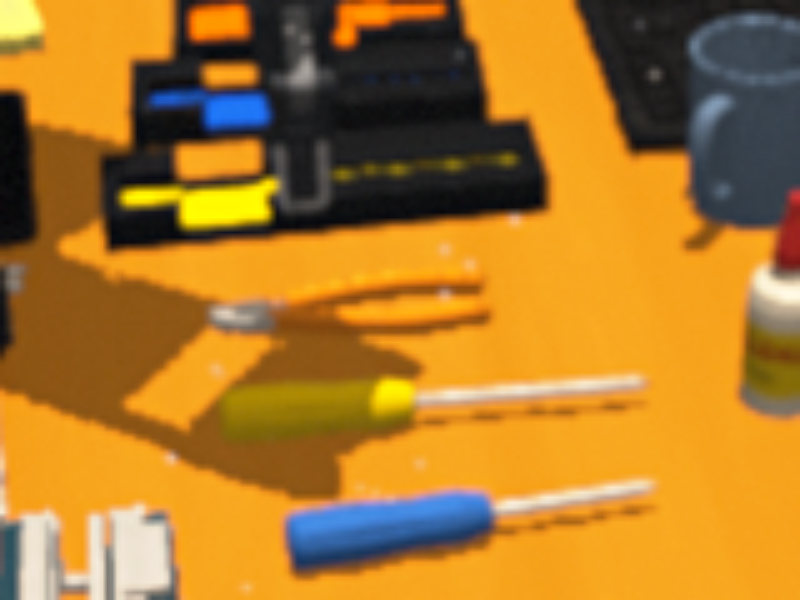

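The side crop shows the yellow driver undisturbed and the closed fingertips (305,180) well above it, so the tips sit higher than the TCP I assumed. I'll measure where they really are.

Run:
```python
from h import *
s=shot('wrist');t=telemetry.sense();print(t['tcp_pos'],t['finger_gap'],t['q'])
W=cloud(s)
for r in range(246,300,4): print(r,[W[r,c].round(3).tolist() for c in(272,288)],s['depth'][r,272].round(3))
for n in('side','scene'):
    s=shot(n);W=cloud(s);P=W.reshape(-1,3)
    p=t['tcp_pos'];m=(abs(P[:,0]-p[0])<.03)&(abs(P[:,1]-p[1])<.03)&(P[:,2]>.035)&(P[:,2]<.4)
    print(n,m.sum(),np.sort(P[m][:,2])[:8].round(3), P[m][np.argsort(P[m][:,2])[:8]].mean(0).round(3))
```

```text
[ 0.50020159 -0.22541419  0.09608964] 0.0030120226436654023 [-6.27113036e-01  5.80511693e-01  1.72143835e+00 -1.75123419e-06
  8.41449502e-01  9.43723690e-01]
246 [[0.469, -0.219, 0.023], [0.469, -0.232, 0.023]] 0.263
250 [[0.466, -0.219, 0.024], [0.466, -0.233, 0.023]] 0.262
254 [[0.511, -0.222, 0.131], [0.51, -0.229, 0.129]] 0.147
258 [[0.51, -0.222, 0.134], [0.511, -0.229, 0.135]] 0.145
262 [[0.511, -0.222, 0.139], [0.51, -0.229, 0.138]] 0.139
266 [[0.511, -0.222, 0.143], [0.51, -0.229, 0.142]] 0.136
270 [[0.511, -0.222, 0.148], [0.511, -0.229, 0.147]] 0.131
274 [[0.511, -0.222, 0.151], [0.511, -0.229, 0.15]] 0.129
278 [[0.511, -0.222, 0.154], [0.511, -0.229, 0.154]] 0.125
282 [[0.511, -0.222, 0.158], [0.511, -0.229, 0.157]] 0.122
286 [[0.511, -0.222, 0.161], [0.51, -0.229, 0.16]] 0.119
290 [[0.51, -0.222, 0.162], [0.513, -0.228, 0.166]] 0.118
294 [[0.512, -0.222, 0.168], [0.512, -0.228, 0.168]] 0.112
298 [[0.512, -0.223, 0.171], [0.512, -0.228, 0.17]] 0.109
side 1037 [0.121 0.123 0.123 0.124 0.124 0.124 0.125 0.125] [ 0.505 -0.232  0.124]
scene 807 [0.126 0.126 0.126 0.128 0.129 0.129 0.13  0.13 ] [ 0.492 -0.229  0.128]
```

Two cameras agree that the shut tips are near z≈0.125 while the reported TCP is 0.097. The true tips are therefore ~28 mm above the reported TCP, so I'll descend that much lower while watching the force.

```bash
python3 -m crank '0.05 0 0 0 0 0;0 0 0 0 0 0;0 0 0 0 0 0;0 0 0 0 0 0;0 0 0 0 0 0' 1 
python3 -m crank '0 0 0.65 0 0 0;0 0 0.65 0 0 0;0 0 0.65 0 0 0;0 0 0.5 0 0 0;0 0 0.2 0 0 0' 
python3 -m crank '0 0 0.15 0 0 0;0 0 0.15 0 0 0;0 0 0 0 0 0;0 0 0 0 0 0;0 0 0 0 0 0'
python3 - <<'E'
from h import *
s=shot('wrist','w5');t=telemetry.sense();W=cloud(s);P=W.reshape(-1,3);p=t['tcp_pos'];print(p)
for sg in(-1,1):
    d=(P[:,1]-p[1])*sg
    m=(abs(P[:,0]-p[0])<.02)&(d>.035)&(d<.06)&(P[:,2]>.006)&(P[:,2]<.1); print(m.sum(),np.sort(P[m][:,2])[:6].round(3))
E
```

```text
t: 8.1
tcp_pos: [0.5029, -0.2259, 0.0966]
tool_rot: [1.0, -0.0, -0.0, -0.0]
force: [0.4, -0.3, -0.8]
finger_gap: 0.847
gripper_force: 0.0
t: 8.6
tcp_pos: [0.502, -0.2253, -0.0111]
tool_rot: [1.0, -0.0, -0.001, -0.001]
force: [0.1, 0.0, -0.8]
finger_gap: 1.002
gripper_force: 0.0
t: 9.1
tcp_pos: [0.5034, -0.2263, -0.0206]
tool_rot: [1.0, 0.0, 0.001, 0.0]
force: [-0.2, 0.8, 0.5]
finger_gap: 0.994
gripper_force: 0.0
[ 0.50340068 -0.22624885 -0.02062448]
8468 [0.019 0.019 0.019 0.019 0.019 0.02 ]
7390 [0.019 0.019 0.019 0.02  0.02  0.02 ]
```

Confirmed: open tips at z=0.019, which is 13 mm back plus about a 27 mm offset. Going 3 mm lower and closing.

```bash
python3 -m crank '0 0 0.08 0 0 0;0 0 0 0 0 0;0 0 0 0 0 0;0 0 0 0 0 0;0 0 0 0 0 0'
python3 -m crank '0 0 0 0 0 0;0 0 0 0 0 0;0 0 0 0 0 0;0 0 0 0 0 0;0 0 0 0 0 0' -1 60
python3 -m crank '0 0 0 0 0 0;0 0 0 0 0 0;0 0 0 0 0 0;0 0 0 0 0 0;0 0 0 0 0 0'
```

```text
t: 9.65
tcp_pos: [0.503, -0.226, -0.0245]
tool_rot: [1.0, 0.0, -0.0, -0.0]
force: [1.5, -0.9, -0.2]
finger_gap: 1.007
gripper_force: 0.0
t: 10.15
tcp_pos: [0.5033, -0.2262, -0.0242]
tool_rot: [1.0, -0.0, 0.0, 0.0]
force: [0.2, 0.2, 2.4]
finger_gap: 0.294
gripper_force: 60.8
t: 10.65
tcp_pos: [0.5032, -0.2262, -0.0242]
tool_rot: [1.0, -0.0, 0.0, 0.0]
force: [0.8, -0.0, 4.7]
finger_gap: 0.293
gripper_force: 60.9
```

```bash
python3 -m crank '0 0 -0.2 0 0 0;0 0 -0.5 0 0 0;0 0 -0.8 0 0 0;0 0 -0.7 0 0 0;0 0 0 0 0 0'
python3 -m crank '-0.15 -0.85 0 0 0 0;-0.15 -0.85 0 0 0 0;-0.15 -0.85 0 0 0 0;-0.15 -0.85 0 0 0 0;-0.15 -0.85 0 0 0 -0.007'
python3 -m crank '-0.15 -0.85 0 0 0 0;0 0 0.5 0 0 0;0 0 0.5 0 0 0;0 0 0 0 0 0;0 0 0 0 0 0'
cat >> h.py <<'E'
def crop(s,f,box=None,k=1):
    i=s['image'] if box is None else s['image'][box[1]:box[3],box[0]:box[2]]
    cv2.imwrite(f'pics/{f}.png',cv2.resize(i,None,fx=k,fy=k)[:,:,::-1])
E
python3 - <<'E'
from h import *
s=shot('wrist');t=telemetry.sense();print(t['tcp_pos'])
crop(s,'w6',(180,0,380,300),2)
print('hand/shaft',top(s,(.46,.64,-.05,.01),.035,.08), 'shaft',top(s,(.53,.64,-.05,.01),.035,.08),'inlay',top(s,(.53,.66,-.07,.03),.019,.026))
E
```

```text
t: 11.15
tcp_pos: [0.5049, -0.2272, 0.0668]
tool_rot: [1.0, 0.0, 0.003, 0.002]
force: [1.0, 0.7, -0.7]
finger_gap: 0.289
gripper_force: 60.3
t: 11.65
tcp_pos: [0.4715, -0.0544, 0.0627]
tool_rot: [1.0, 0.005, -0.001, -0.0]
force: [0.7, -0.4, -0.1]
finger_gap: 0.296
gripper_force: 60.3
t: 12.15
tcp_pos: [0.4657, -0.0218, 0.0229]
tool_rot: [1.0, 0.005, -0.001, -0.0]
force: [-1.2, -0.3, -0.6]
finger_gap: 0.293
gripper_force: 60.3
[ 0.46637343 -0.0221401   0.02345769]
hand/shaft [ 518.2  -31.1  123.1   50.7  -12.1 9508. ] shaft [ 5.564e+02 -2.140e+01  5.290e+01  5.800e+00 -4.000e-01  1.993e+03] inlay [ 5.6320e+02 -2.1600e+01  6.7100e+01  6.6500e+01  7.0000e-01  1.3459e+04]
```

View pics/w6.png

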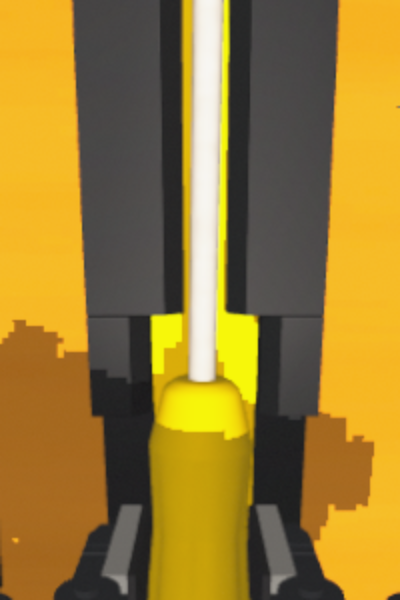

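The shaft sits over its channel, about 1.1° and 2 mm off. Correcting, lowering and releasing to part-open.

```bash
python3 -m crank '0 0.04 0.2 0 0 -0.012;0 0 0.2 0 0 0;0 0 0.2 0 0 0;0 0 0.2 0 0 0;0 0 0.15 0 0 0'
python3 -m crank '0 0 0.05 0 0 0;0 0 0 0 0 0;0 0 0 0 0 0;0 0 0 0 0 0;0 0 0 0 0 0'
python3 - <<'E'
from h import *
s=shot('wrist');t=telemetry.sense();print(t['tcp_pos'],t['force'])
print('shaft',top(s,(.53,.61,-.04,-.005),.0175,.0215))
E
python3 -m crank '0 0 0 0 0 0;0 0 0 0 0 0;0 0 0 0 0 0;0 0 0 0 0 0;0 0 0 0 0 0' 0.1
python3 -m crank '0 0 -0.5 0 0 0;0 0 -0.5 0 0 0;0 0 -0.5 0 0 0;0 0 -0.5 0 0 0;0 0 0 0 0 0'
python3 -m crank '0 0 -0.5 0 0 0;0 0 0 0 0 0;0 0 0 0 0 0;0 0 0 0 0 0;0 0 0 0 0 0' 1
cat >> h.py <<'E'
def pts(s,box,lo,hi):
    w=cloud(s).reshape(-1,3); x0,x1,y0,y1=box
    m=(w[:,2]>lo)&(w[:,2]<hi)&(s["depth"].ravel()>0)&(w[:,0]>x0)&(w[:,0]<x1)&(w[:,1]>y0)&(w[:,1]<y1)
    return w[m]*1000
E
python3 - <<'E'
from h import *
s=shot('wrist');t=telemetry.sense();print(t['tcp_pos'],t['force'])
crop(s,'w7',(150,0,400,300),2)
for x in(.43,.45,.5,.56,.6): 
    p=pts(s,(x,x+.01,-.028,-.014),0,.06); print(x,len(p),np.percentile(p[:,2],97).round(1) if len(p) else '')
E
```

```text
t: 12.7
tcp_pos: [0.4664, -0.0236, -0.0154]
tool_rot: [1.0, 0.015, -0.0, -0.0]
force: [-1.2, -0.8, -1.4]
finger_gap: 0.295
gripper_force: 60.3
t: 13.2
tcp_pos: [0.4668, -0.0237, -0.0162]
tool_rot: [1.0, 0.015, 0.0, 0.0]
force: [0.5, -0.2, -0.8]
finger_gap: 0.288
gripper_force: 60.3
[ 0.46681289 -0.02365884 -0.01624299] [-0.10601711  0.16849895  0.13012938]
shaft [ 557.7  -22.5   55.5   34.8   -0.  3415. ]
t: 13.75
tcp_pos: [0.4666, -0.0236, -0.0165]
tool_rot: [1.0, 0.015, 0.0, 0.0]
force: [-0.9, 0.1, -0.5]
finger_gap: 0.549
gripper_force: 0.0
t: 14.25
tcp_pos: [0.4682, -0.024, 0.0655]
tool_rot: [1.0, 0.015, 0.002, 0.001]
force: [0.4, 0.0, 0.2]
finger_gap: 0.553
gripper_force: 0.0
t: 14.75
tcp_pos: [0.466, -0.0235, 0.0826]
tool_rot: [1.0, 0.015, -0.001, -0.0]
force: [-0.2, 0.8, -0.1]
finger_gap: 1.002
gripper_force: 0.0
[ 0.4660769  -0.02350423  0.08269105] [-0.67878927 -0.42050163  0.26639992]
0.43 199 32.1
0.45 228 32.0
0.5 293 29.3
0.56 286 22.4
0.6 331 22.5
```

View pics/w7.png

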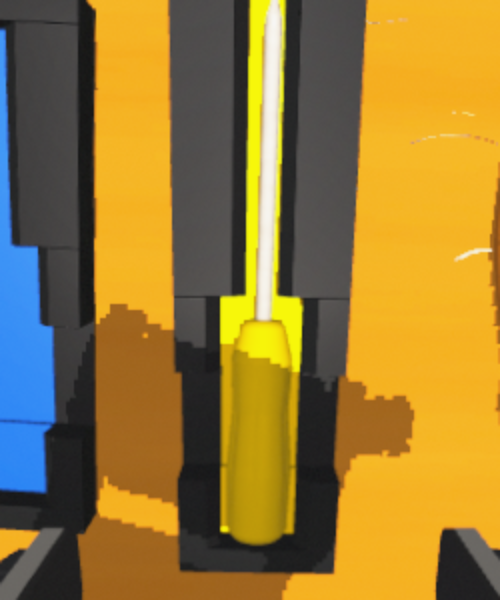

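Yellow is seated: handle top z 32, shaft level. Next, the blue driver.

```bash
python3 -m crank '0.16 0.92 0 0 0 0;0.16 0.92 0 0 0 0;0.16 0.92 0 0 0 0;0.16 0.92 0 0 0 0;0.16 0.92 0 0 0 -0.03' >/dev/null
python3 -m crank '0.16 0.92 0 0 0 0;0.16 0.92 0 0 0 0;0.16 0.92 0 0 0 0;0 0 0 0 0 0;0 0 0 0 0 0'
python3 - <<'E'
from h import *
import pickle
s=shot('wrist','w8');pickle.dump(s,open('w8.pkl','wb'));t=telemetry.sense();print(t['tcp_pos'],t['tool_rot'])
print(top(s,(.46,.66,-.35,-.28),.008,.03),top(s,(.46,.565,-.35,-.28),.008,.03))
p=pts(s,(.5,.66,-.44,-.37),.004,.015)
v=p[:,1]<np.percentile(p[:,1],60)
print('key',len(p),p.min(0),p.max(0))
for x in range(545,620,5):
    q=p[(p[:,0]>=x)&(p[:,0]<x+5)]
    if len(q): print(x,q[:,1].min().round(1),q[:,1].max().round(1),q[:,2].max().round(1))
E
```

```text
t: 15.8
tcp_pos: [0.5311, -0.3155, 0.0825]
tool_rot: [0.999, 0.038, -0.001, -0.001]
force: [0.1, 0.5, -0.8]
finger_gap: 0.999
gripper_force: 0.0
[ 0.53068604 -0.31423712  0.08250086] [ 0.99926834  0.03821622 -0.00100889 -0.00113125]
[ 561.9 -312.9  161.8   25.2    5.2 3765. ] [ 523.4 -316.4   84.5   25.2    5.2 2845. ]
key 1263 [ 537.62751137 -415.11527104    4.06637289] [ 615.54221321 -376.28302404   10.26996652]
545 -415.0 -407.0 9.9
550 -413.6 -406.4 9.3
555 -412.9 -405.8 10.2
560 -413.0 -404.9 9.5
565 -412.1 -404.3 9.6
570 -410.6 -403.8 9.7
575 -411.1 -402.4 9.4
580 -410.0 -401.6 9.8
585 -409.3 -401.3 9.6
590 -408.9 -400.4 9.7
595 -407.7 -399.7 9.7
600 -408.5 -399.1 10.3
605 -407.0 -376.9 10.3
610 -406.3 -376.3 9.8
615 -399.0 -393.6 7.7
```

```bash
python3 -m crank '-0.12 0.04 0.5 0 0 -0.009;0 0 0.6 0 0 0;0 0 0.6 0 0 0;0 0 0.5 0 0 0;0 0 0.3 0 0 0' 
python3 -m crank '0 0 0.17 0 0 0;0 0 0 0 0 0;0 0 0 0 0 0;0 0 0 0 0 0;0 0 0 0 0 0' 
python3 -m crank '0 0 0 0 0 0;0 0 0 0 0 0;0 0 0 0 0 0;0 0 0 0 0 0;0 0 0 0 0 0' -1 60 
python3 -m crank '0 0 0 0 0 0;0 0 0 0 0 0;0 0 0 0 0 0;0 0 0 0 0 0;0 0 0 0 0 0'
```

```text
t: 16.35
tcp_pos: [0.5256, -0.3144, -0.0183]
tool_rot: [0.999, 0.046, -0.002, -0.002]
force: [0.3, -0.5, 0.3]
finger_gap: 1.004
gripper_force: 0.0
t: 16.85
tcp_pos: [0.5276, -0.3176, -0.0224]
tool_rot: [0.999, 0.046, 0.001, 0.001]
force: [0.5, -0.3, 0.1]
finger_gap: 1.0
gripper_force: 0.0
t: 17.35
tcp_pos: [0.5274, -0.3175, -0.0229]
tool_rot: [0.999, 0.045, 0.0, 0.0]
force: [-0.1, 0.1, -0.2]
finger_gap: 0.286
gripper_force: 59.8
t: 17.85
tcp_pos: [0.5273, -0.3175, -0.023]
tool_rot: [0.999, 0.046, 0.0, 0.0]
force: [0.4, -0.1, 3.2]
finger_gap: 0.292
gripper_force: 60.4
```

```bash
python3 -m crank '0 0 -0.2 0 0 0;0 0 -0.5 0 0 0;0 0 -0.8 0 0 0;0 0 -0.7 0 0 0;0 0 0 0 0 0.083'
python3 -m crank '-0.13 -0.9 0 0 0 0;-0.13 -0.9 0 0 0 0;-0.13 -0.9 0 0 0 0;-0.13 -0.9 0 0 0 0;-0.13 -0.9 0 0 0 0' >/dev/null
python3 -m crank '-0.13 -0.9 0 0 0 0;-0.13 -0.9 0 0 0 0;-0.13 -0.9 0 0 0 0;-0.13 -0.9 0 0 0 0;-0.13 -0.9 0 0 0 0' >/dev/null
python3 -m crank '-0.13 -0.9 0 0 0 0;0 0 0.5 0 0 0;0 0 0.5 0 0 0;0 0 0 0 0 0;0 0 0 0 0 0'
cat >> h.py <<'E'
def line(p):  # y at x=520 and slope deg of centre line of points
    xs=np.arange(p[:,0].min()+2,p[:,0].max()-2,3); c=[]
    for x in xs:
        q=p[abs(p[:,0]-x)<1.5]
        if len(q)>5: c.append((x,(q[:,1].min()+q[:,1].max())/2))
    c=np.array(c); k=np.polyfit(c[:,0]-520,c[:,1],1); return k[1].round(1),np.degrees(np.arctan(k[0])).round(2)
E
python3 - <<'E'
from h import *
s=shot('wrist');t=telemetry.sense();print(t['tcp_pos'],t['tool_rot'])
print('shaft',line(pts(s,(.54,.6,.055,.1),.04,.08)),'inlay',top(s,(.53,.66,.03,.13),.019,.026))
E
```

```text
t: 18.35
tcp_pos: [0.529, -0.3187, 0.0687]
tool_rot: [1.0, -0.021, 0.003, 0.002]
force: [0.2, 0.0, 0.1]
finger_gap: 0.291
gripper_force: 59.8
t: 19.85
tcp_pos: [0.4849, 0.0808, 0.0246]
tool_rot: [1.0, -0.02, -0.001, -0.0]
force: [1.3, 0.4, -0.4]
finger_gap: 0.287
gripper_force: 59.8
[0.48551047 0.08062894 0.0250937 ] [ 9.99804137e-01 -1.97910440e-02 -4.51889053e-05 -9.92943567e-06]
shaft (np.float64(79.7), np.float64(-2.45)) inlay [ 5.7260e+02  7.6700e+01  8.7100e+01  6.6500e+01 -2.2000e+00  1.6554e+04]
```

```bash
python3 -m crank '0 0.025 0.2 0 0 0;0 0 0.2 0 0 0;0 0 0.2 0 0 0;0 0 0.2 0 0 0;0 0 0.2 0 0 0'
python3 -m crank '0 0 0.05 0 0 0;0 0 0 0 0 0;0 0 0 0 0 0;0 0 0 0 0 0;0 0 0 0 0 0'
python3 -m crank '0 0 0 0 0 0;0 0 0 0 0 0;0 0 0 0 0 0;0 0 0 0 0 0;0 0 0 0 0 0' 0.1
python3 -m crank '0 0 -0.5 0 0 0;0 0 -0.5 0 0 0;0 0 -0.5 0 0 0;0 0 -0.5 0 0 0;0 0 0 0 0 0' >/dev/null
python3 -m crank '0 0 -0.5 0 0 0;0 0 0 0 0 0;0 0 0 0 0 0;0 0 0 0 0 0;0 0 0 0 0 0' 1
python3 - <<'E'
from h import *
s=shot('wrist');t=telemetry.sense();print(t['tcp_pos'],t['force'])
for x in(.45,.46,.5,.55,.58): 
    p=pts(s,(x,x+.01,.065,.095),0,.06); print(x,len(p),np.percentile(p[:,2],97).round(1) if len(p) else '')
p=pts(s,(.44,.62,.06,.1),.025,.06); print(p.min(0),p.max(0),line(p))
p=pts(s,(.54,.6,.06,.1),.015,.03); print('cut nose?', top(s,(.4,.66,-.07,.03),.019,.026))
E
```

```text
t: 20.4
tcp_pos: [0.4853, 0.0797, -0.0161]
tool_rot: [1.0, -0.02, -0.0, -0.0]
force: [0.9, 0.4, 0.3]
finger_gap: 0.29
gripper_force: 59.8
t: 20.9
tcp_pos: [0.4852, 0.0797, -0.0171]
tool_rot: [1.0, -0.02, -0.0, 0.0]
force: [-0.2, -0.2, 5.7]
finger_gap: 0.29
gripper_force: 60.7
t: 21.4
tcp_pos: [0.4854, 0.0798, -0.0174]
tool_rot: [1.0, -0.02, -0.0, -0.0]
force: [-0.0, 0.9, 0.7]
finger_gap: 0.548
gripper_force: 0.0
t: 22.4
tcp_pos: [0.4847, 0.0798, 0.0818]
tool_rot: [1.0, -0.02, -0.001, -0.0]
force: [-1.2, -0.1, -0.0]
finger_gap: 0.998
gripper_force: 0.0
[0.48483281 0.07979996 0.08185131] [-0.15382582  0.71543098  0.52889171]
0.45 389 32.2
0.46 418 32.4
0.5 452 31.0
0.55 583 23.2
0.58 642 23.3
[440.04559498  68.32135239  25.00320329] [527.60083707  93.48745042  33.20463235] (np.float64(78.5), np.float64(-2.91))
cut nose? [ 5.1840e+02 -2.2000e+01  2.3090e+02  6.7500e+01  7.0000e-01  1.6759e+04]
```

Blue is seated too: handle top 32, shaft level. Next, the cutters.

```bash
python3 -m crank '0 0 0 0 0 -0.024;0.18 0.89 0 0 0 0;0.18 0.89 0 0 0 0;0.18 0.89 0 0 0 0;0.18 0.89 0 0 0 0' >/dev/null
python3 -m crank '0.18 0.89 0 0 0 0;0.18 0.89 0 0 0 0;0 0 0 0 0 0;0 0 0 0 0 0;0 0 0 0 0 0'
python3 - <<'E'
from h import *
s=shot('wrist');t=telemetry.sense();print(t['tcp_pos'],t['tool_rot'],t['q'])
crop(s,'w9',(150,0,400,300),2)
print(top(s,(.43,.62,-.17,-.1),.005,.02))
p=pts(s,(.43,.62,-.17,-.1),.005,.02)
for x in range(455,600,8):
    q=p[(p[:,0]>=x)&(p[:,0]<x+4)]
    if len(q): print(x,q[:,1].min().round(1),q[:,1].max().round(1),q[:,2].max().round(1))
E
```

```text
t: 23.45
tcp_pos: [0.5272, -0.1326, 0.0821]
tool_rot: [1.0, -0.001, -0.001, -0.001]
force: [0.1, 0.0, 0.6]
finger_gap: 1.0
gripper_force: 0.0
[ 0.52729275 -0.13234427  0.08226734] [ 9.99999383e-01 -2.00997143e-04 -9.32539391e-04 -5.69758646e-04] [-4.51659438e-01  5.98071320e-01  1.74262803e+00  2.94176863e-04
  8.03068696e-01  1.11933435e+00]
[ 5.248e+02 -1.345e+02  1.367e+02  4.310e+01  1.000e-01  3.538e+03]
455 -138.7 -131.6 11.0
463 -141.3 -128.0 11.5
471 -143.0 -126.3 11.5
479 -142.9 -126.3 12.7
487 -143.6 -125.5 13.2
495 -146.2 -123.0 13.2
503 -148.6 -120.6 13.0
511 -150.2 -118.9 13.1
519 -152.4 -116.6 13.9
527 -153.1 -115.0 13.6
535 -154.6 -114.4 14.1
543 -156.0 -112.9 13.3
551 -155.8 -113.1 13.7
559 -154.7 -113.4 13.1
567 -154.6 -113.4 13.6
575 -153.5 -114.3 13.9
583 -152.6 -115.2 13.6
591 -151.0 -117.0 12.5
```

View pics/w9.png

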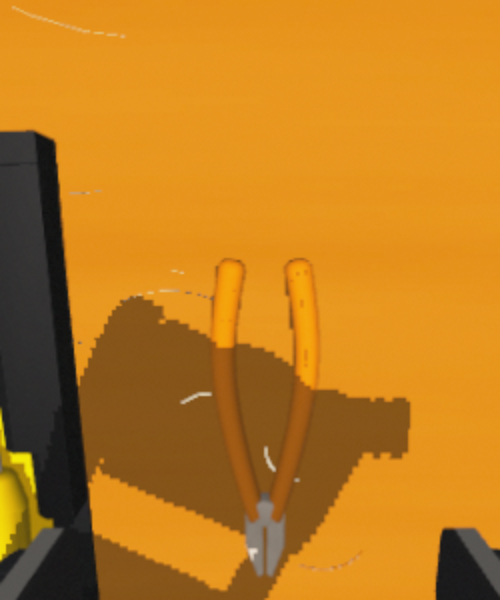

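Cutters, handles up at (230–300,262) and nose at (265,575), are between the fingers. Lowering and gripping.

```bash
python3 -m crank '0 0.05 0.5 0 0 0;0 0 0.6 0 0 0;0 0 0.6 0 0 0;0 0 0.5 0 0 0;0 0 0.3 0 0 0' 
python3 -m crank '0 0 0.19 0 0 0;0 0 0 0 0 0;0 0 0 0 0 0;0 0 0 0 0 0;0 0 0 0 0 0' 
python3 -m crank '0 0 0 0 0 0;0 0 0 0 0 0;0 0 0 0 0 0;0 0 0 0 0 0;0 0 0 0 0 0' -1 50 
python3 -m crank '0 0 0 0 0 0;0 0 0 0 0 0;0 0 0 0 0 0;0 0 0 0 0 0;0 0 0 0 0 0'
```

```text
t: 24.0
tcp_pos: [0.5271, -0.134, -0.0187]
tool_rot: [1.0, 0.0, -0.001, -0.001]
force: [-0.1, -0.2, 0.4]
finger_gap: 1.0
gripper_force: 0.0
t: 24.5
tcp_pos: [0.5288, -0.1361, -0.0241]
tool_rot: [1.0, -0.001, 0.001, 0.0]
force: [0.2, -1.3, 0.5]
finger_gap: 0.999
gripper_force: 0.0
t: 25.0
tcp_pos: [0.5284, -0.136, -0.0242]
tool_rot: [1.0, -0.001, 0.0, 0.0]
force: [-1.3, 0.5, 5.5]
finger_gap: 0.434
gripper_force: 48.9
t: 25.5
tcp_pos: [0.5284, -0.136, -0.0242]
tool_rot: [1.0, -0.001, 0.0, 0.0]
force: [-0.9, 1.4, 5.6]
finger_gap: 0.434
gripper_force: 48.9
```

```bash
python3 -m crank '0 0 -0.2 0 0 0;0 0 -0.6 0 0 0;0 0 -0.8 0 0 0;0 0 -0.8 0 0 0;0 0 -0.6 0 0 0'
python3 -m crank '0 0 0 0 0 -0.0945;0 0 0 0 0 -0.0945;0 0 0 0 0 -0.0945;0 0 0 0 0 -0.0945;0 0 0 0 0 -0.0945' >/dev/null
python3 -m crank '0 0 0 0 0 -0.0945;0 0 0 0 0 -0.0945;0 0 0 0 0 -0.0945;0 0 0 0 0 -0.0945;0 0 0 0 0 -0.0945' >/dev/null
python3 -m crank '0 0 0 0 0 -0.0945;0 0 0 0 0 -0.0945;0 0 0 0 0 -0.0945;0 0 0 0 0 -0.0945;0 0 0 0 0 -0.0945' >/dev/null
python3 -m crank '0 0 0 0 0 -0.0945;0 0 0 0 0 -0.0945;0 0 0 0 0 -0.0945;0 0 0 0 0 -0.0945;0 0 0 0 0 -0.0945' >/dev/null
python3 -m crank '0 0 0 0 0 -0.082;0 0 0 0 0 0;0 0 0 0 0 0;0 0 0 0 0 0;0 0 0 0 0 0'
```

```text
t: 26.0
tcp_pos: [0.5286, -0.136, 0.0972]
tool_rot: [1.0, -0.001, 0.001, 0.0]
force: [0.6, -0.5, -0.6]
finger_gap: 0.433
gripper_force: 49.5
t: 28.5
tcp_pos: [0.5282, -0.1359, 0.0952]
tool_rot: [0.023, 1.0, 0.0, -0.0]
force: [0.1, 0.1, -0.2]
finger_gap: 0.434
gripper_force: 49.5
```

```bash
python3 -m crank '0.032 0.869 0 0 0 0;0.032 0.869 0 0 0 0;0.032 0.869 0 0 0 0;0.032 0.869 0 0 0 0;0.032 0.869 0 0 0 0' >/dev/null
python3 -m crank '0.032 0.869 0 0 0 0;0.032 0.869 0 0 0 0;0.032 0.869 0 0 0 0;0.032 0.869 0 0 0 0;0 0 0 0 0 0' >/dev/null
python3 -m crank '0 0 0.7 0 0 0;0 0 0.7 0 0 0;0 0 0.4 0 0 0;0 0 0 0 0 0;0 0 0 0 0 0'
python3 - <<'E'
from h import *
s=shot('wrist');t=telemetry.sense();print(t['tcp_pos'],t['tool_rot'])
crop(s,'w10',(130,0,430,300),2)
p=pts(s,(.46,.53,.14,.22),.035,.062); print('cutters handles',p.min(0).round(1),p.max(0).round(1)); 
for x in range(455,530,6):
    q=p[(p[:,0]>=x)&(p[:,0]<x+4)]
    if len(q): print(x,q[:,1].min().round(1),q[:,1].max().round(1),q[:,2].max().round(1))
print('inlay',top(s,(.43,.65,.13,.225),.0125,.02))
E
```

```text
t: 30.0
tcp_pos: [0.5312, 0.1766, 0.0231]
tool_rot: [0.023, 1.0, -0.0, -0.0]
force: [0.0, 0.5, 0.6]
finger_gap: 0.437
gripper_force: 49.6
[0.53170984 0.17679962 0.02375658] [2.31516148e-02 9.99731808e-01 5.19276797e-05 5.58072729e-04]
cutters handles [463.9 146.3  50.2] [530.  208.7  62. ]
461 164.1 170.3 58.9
467 161.5 198.4 60.6
473 160.7 199.3 61.1
479 159.1 199.7 60.7
485 158.1 200.1 60.4
491 157.6 200.5 60.5
497 157.3 200.6 60.8
503 157.3 200.0 60.7
509 157.0 199.5 60.9
515 152.9 198.9 62.0
521 146.3 208.6 62.0
527 159.1 195.9 61.4
inlay [ 5.339e+02  1.759e+02  1.741e+02  8.030e+01 -2.700e+00  9.400e+03]
```

View pics/w10.png

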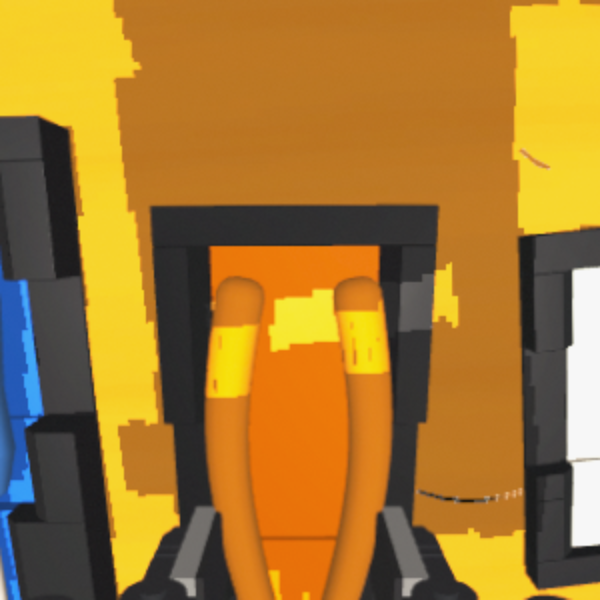

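Cutters hover over the handle pocket at (210–380,245) with about 1 mm offset. Lowering and releasing to a modest opening.

```bash
python3 -m crank '0 -0.025 0.2 0 0 0;0 0 0.2 0 0 0;0 0 0.2 0 0 0;0 0 0.2 0 0 0;0 0 0.2 0 0 0'
python3 -m crank '0 0 0.07 0 0 0;0 0 0 0 0 0;0 0 0 0 0 0;0 0 0 0 0 0;0 0 0 0 0 0'
python3 -m crank '0 0 0 0 0 0;0 0 0 0 0 0;0 0 0 0 0 0;0 0 0 0 0 0;0 0 0 0 0 0' 0.4
python3 -m crank '0 0 -0.5 0 0 0;0 0 -0.5 0 0 0;0 0 -0.5 0 0 0;0 0 -0.5 0 0 0;0 0 0 0 0 0' >/dev/null
python3 -m crank '0 0 -0.5 0 0 0;0 0 -0.5 0 0 0;0 0 0 0 0 0;0 0 0 0 0 0;0 0 0 0 0 0' 1
python3 - <<'E'
from h import *
s=shot('wrist');t=telemetry.sense();print(t['tcp_pos'],t['force'],t['q'])
m=(s['hsv'][...,0]<25)&(s['hsv'][...,1]>120); W=cloud(s)*1000
for x in range(460,605,12):
    p=W[(abs(W[...,0]-x)<3)&(abs(W[...,1]-177)<26)&(W[...,2]>8)&(W[...,2]<40)&m]
    print(x,len(p),p[:,1].min().round(1) if len(p) else '',p[:,1].max().round(1) if len(p) else '',np.percentile(p[:,2],95).round(1) if len(p) else '')
crop(s,'w11',(150,0,400,300),2)
E
```

```text
t: 30.55
tcp_pos: [0.5308, 0.1762, -0.0177]
tool_rot: [0.023, 1.0, -0.0, -0.0]
force: [0.6, 0.5, -1.3]
finger_gap: 0.433
gripper_force: 49.6
t: 31.05
tcp_pos: [0.5306, 0.1761, -0.0193]
tool_rot: [0.023, 1.0, -0.0, -0.0]
force: [-1.8, -0.4, 6.9]
finger_gap: 0.434
gripper_force: 50.2
t: 31.55
tcp_pos: [0.5309, 0.1762, -0.0198]
tool_rot: [0.023, 1.0, -0.0, -0.0]
force: [0.4, 0.1, 0.0]
finger_gap: 0.702
gripper_force: 0.0
t: 32.55
tcp_pos: [0.53, 0.176, 0.0989]
tool_rot: [0.023, 1.0, -0.0, -0.001]
force: [-0.2, 0.2, 0.1]
finger_gap: 0.999
gripper_force: 0.0
[0.52993775 0.17599403 0.09889572] [-0.26065576 -0.17405614 -0.41995459] [ 1.20534492e-01  5.86366499e-01  1.69412310e+00 -1.67216705e-05
  8.63852708e-01 -1.40464875e+00]
460 7 154.6 154.9 11.3
472 197 154.0 198.4 17.6
484 186 153.6 199.7 17.7
496 178 152.8 203.0 17.7
508 168 152.8 203.0 18.0
520 155 157.5 199.0 17.7
532 149 159.3 196.0 17.7
544 139 161.3 193.1 17.6
556 141 155.7 190.2 17.6
568 79 154.8 186.2 17.6
580 6 161.5 161.9 12.3
592 6 161.1 162.0 11.2
604 11 161.1 186.0 11.6
```

View pics/w11.png

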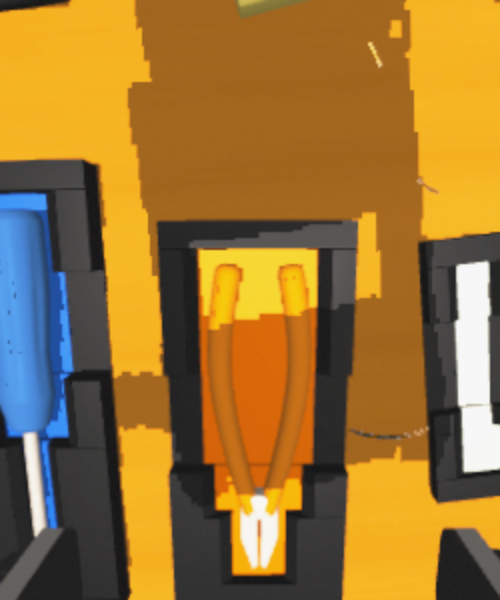

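Cutters are seated: flat at 17.7, nose in its pocket at (258,530). Finally, the key.

```bash
python3 -m crank '-0.108 -0.907 0 0 0 0;-0.108 -0.907 0 0 0 0;-0.108 -0.907 0 0 0 0;-0.108 -0.907 0 0 0 0;-0.108 -0.907 0 0 0 0' >/dev/null
python3 -m crank '-0.108 -0.907 0 0 0 0;-0.108 -0.907 0 0 0 0;-0.108 -0.907 0 0 0 0;-0.108 -0.907 0 0 0 0;-0.108 -0.907 0 0 0 0' >/dev/null
python3 -m crank '-0.108 -0.907 0 0 0 0;-0.108 -0.907 0 0 0 0;-0.108 -0.907 0 0 0 0;-0.108 -0.907 0 0 0 0;-0.108 -0.907 0 0 0 0' >/dev/null
python3 -m crank '-0.108 -0.907 0 0 0 0;0 0 0 0 0 -0.06;0 0 0 0 0 -0.06;0 0 0 0 0 0;0 0 0 0 0 0'
python3 - <<'E'
from h import *
s=shot('wrist');t=telemetry.sense();print(t['tcp_pos'],t['tool_rot'],t['q'])
p=pts(s,(.5,.66,-.44,-.36),.005,.015); print(p.min(0),p.max(0))
q=p[(p[:,0]>542)&(p[:,0]<600)&(p[:,1]<-390)]; print('leg',line(q))
crop(s,'w12',(130,0,430,300),2)
E
```

```text
t: 34.6
tcp_pos: [0.5731, -0.4063, 0.0991]
tool_rot: [-0.07, 0.998, 0.001, -0.001]
force: [0.2, -0.9, -0.2]
finger_gap: 1.0
gripper_force: 0.0
[ 0.57332128 -0.40630265  0.09943798] [-7.07485311e-02  9.97493919e-01  5.45403752e-04 -4.78450682e-04] [-7.75160347e-01  7.48055710e-01  1.30406074e+00  7.73776095e-06
  1.09092723e+00 -2.48757566e+00]
[ 537.9570643  -415.94835928    5.01651363] [ 615.82596778 -376.36158355   10.32068553]
leg (np.float64(-414.4), np.float64(7.51))
```

```bash
python3 -m crank '0 -0.025 0.6 0 0 0;0 0 0.7 0 0 0;0 0 0.7 0 0 0;0 0 0.6 0 0 0;0 0 0.3 0 0 0' 0
python3 -m crank '0 0 0.1 0 0 0;0 0 0.07 0 0 0;0 0 0 0 0 0;0 0 0 0 0 0;0 0 0 0 0 0' 
python3 -m crank '0 0 0 0 0 0;0 0 0 0 0 0;0 0 0 0 0 0;0 0 0 0 0 0;0 0 0 0 0 0' -1 50 
python3 -m crank '0 0 0 0 0 0;0 0 0 0 0 0;0 0 0 0 0 0;0 0 0 0 0 0;0 0 0 0 0 0'
```

```text
t: 35.15
tcp_pos: [0.5725, -0.4062, -0.0184]
tool_rot: [-0.071, 0.997, 0.002, -0.001]
force: [-1.2, -0.4, -0.5]
finger_gap: 0.504
gripper_force: 0.0
t: 35.65
tcp_pos: [0.5743, -0.4084, -0.0213]
tool_rot: [-0.071, 0.997, -0.001, 0.001]
force: [0.1, -0.0, -0.1]
finger_gap: 0.502
gripper_force: 0.0
t: 36.15
tcp_pos: [0.5739, -0.408, -0.0221]
tool_rot: [-0.071, 0.997, -0.0, 0.0]
force: [-0.1, 0.6, 3.9]
finger_gap: 0.056
gripper_force: 46.5
t: 36.65
tcp_pos: [0.5739, -0.408, -0.0221]
tool_rot: [-0.071, 0.997, -0.0, 0.0]
force: [-0.9, 0.5, 5.4]
finger_gap: 0.059
gripper_force: 47.1
```

```bash
python3 -m crank '0 0 -0.2 0 0 0;0 0 -0.6 0 0 0;0 0 -0.8 0 0 0;0 0 -0.8 0 0 0;0 0 -0.1 0 0 0.039'
python3 -m crank '0.011 0.9 0 0 0 0;0.011 0.9 0 0 0 0;0.011 0.9 0 0 0 0;0.011 0.9 0 0 0 0;0.011 0.9 0 0 0 0' >/dev/null
python3 -m crank '0.011 0.9 0 0 0 0;0.011 0.9 0 0 0 0;0.011 0.9 0 0 0 0;0.011 0.9 0 0 0 0;0.011 0.9 0 0 0 0' >/dev/null
python3 -m crank '0.011 0.9 0 0 0 0;0.011 0.9 0 0 0 0;0.011 0.9 0 0 0 0;0.011 0.9 0 0 0 0;0.011 0.9 0 0 0 0' >/dev/null
python3 -m crank '0.011 0.9 0 0 0 0;0.011 0.9 0 0 0 0;0.011 0.9 0 0 0 0;0.011 0.9 0 0 0 0;0 0 0 0 0 0' 
python3 -m crank '0 0 0.7 0 0 0;0 0 0.7 0 0 0;0 0 0 0 0 0;0 0 0 0 0 0;0 0 0 0 0 0'
python3 - <<'E'
from h import *
s=shot('wrist');t=telemetry.sense();print(t['tcp_pos'],t['tool_rot'],t['q'])
crop(s,'w13',(130,0,430,300),2)
print('inlay',top(s,(.44,.62,.23,.34),.009,.0155))
for x in range(464,502,5):
    q=pts(s,(x/1000,x/1000+.004,.262,.286),.04,.07)
    if len(q): print(x,q[:,1].min().round(1),q[:,1].max().round(1),q[:,2].max().round(1))
E
```

```text
t: 37.15
tcp_pos: [0.5762, -0.4102, 0.0823]
tool_rot: [-0.04, 0.999, -0.003, 0.003]
force: [0.8, 0.5, -0.1]
finger_gap: 0.057
gripper_force: 46.1
t: 39.15
tcp_pos: [0.5091, 0.2773, 0.0775]
tool_rot: [-0.043, 0.999, 0.001, 0.001]
force: [0.5, -0.1, -0.2]
finger_gap: 0.058
gripper_force: 46.3
t: 39.65
tcp_pos: [0.5107, 0.273, 0.0226]
tool_rot: [-0.041, 0.999, 0.0, 0.001]
force: [-0.8, 0.1, 0.3]
finger_gap: 0.052
gripper_force: 46.3
[0.51081795 0.27315931 0.02289402] [-4.05987587e-02  9.99174648e-01  3.23034556e-04  1.28801930e-03] [ 2.98262961e-01  7.26498933e-01  1.68263211e+00 -4.74888751e-05
  7.29805974e-01 -1.35371793e+00]
inlay [5.047e+02 2.833e+02 9.900e+01 6.370e+01 4.500e+00 5.555e+03]
474 267.6 275.6 54.7
479 267.9 276.0 54.6
484 268.3 276.5 54.7
489 268.7 276.4 54.8
494 269.1 281.7 70.0
499 262.3 286.0 69.8
```

View pics/w13.png

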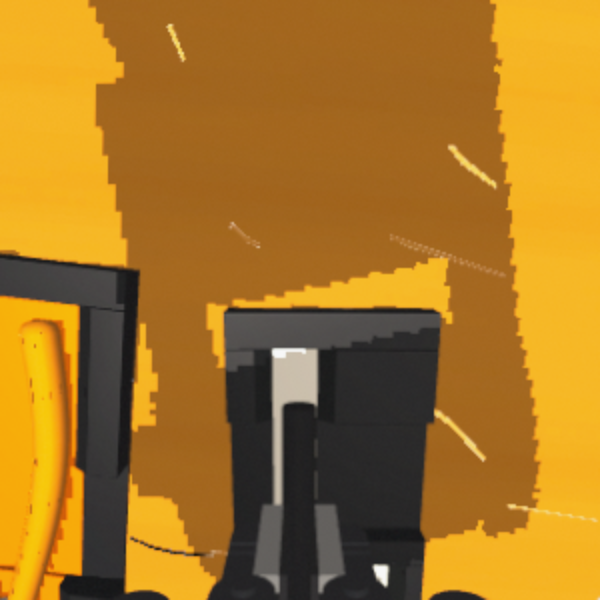

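The key leg hovers over its white pocket, with its end at (300,405). A -1.7 mm sideways fix, then down and release.

```bash
python3 -m crank '0 -0.04 0.2 0 0 0;0 0 0.2 0 0 0;0 0 0.2 0 0 0;0 0 0.2 0 0 0;0 0 0.15 0 0 0'
python3 -m crank '0 0 0.06 0 0 0;0 0 0 0 0 0;0 0 0 0 0 0;0 0 0 0 0 0;0 0 0 0 0 0'
python3 -m crank '0 0 0 0 0 0;0 0 0 0 0 0;0 0 0 0 0 0;0 0 0 0 0 0;0 0 0 0 0 0' -0.4
python3 -m crank '0 0 -0.5 0 0 0;0 0 -0.5 0 0 0;0 0 -0.5 0 0 0;0 0 -0.5 0 0 0;0 0 0 0 0 0' >/dev/null
python3 -m crank '0 0 -0.9 0 0 0;0 0 -0.9 0 0 0;0 0 0 0 0 0;0 0 0 0 0 0;0 0 0 0 0 0' 1
python3 - <<'E'
from h import *
s=shot('wrist');t=telemetry.sense();print(t['tcp_pos'],t['force'],t['q'])
m=(s['hsv'][...,2]<70); W=cloud(s)*1000
for x in range(470,562,10):
    p=W[(abs(W[...,0]-x)<3)&(W[...,1]>262)&(W[...,1]<310)&(W[...,2]>9)&(W[...,2]<40)&m]
    print(x,len(p),np.percentile(p[:,2],95).round(1) if len(p) else '')
crop(s,'w14',(150,0,450,300),2)
E
```

```text
t: 40.2
tcp_pos: [0.5093, 0.2714, -0.0174]
tool_rot: [-0.041, 0.999, -0.0, -0.001]
force: [-3.1, -3.3, 42.0]
finger_gap: 0.052
gripper_force: 55.8
t: 40.7
tcp_pos: [0.5093, 0.2716, -0.0173]
tool_rot: [-0.041, 0.999, -0.0, -0.0]
force: [-3.6, -0.6, 13.9]
finger_gap: 0.057
gripper_force: 49.7
t: 41.2
tcp_pos: [0.5096, 0.2715, -0.0193]
tool_rot: [-0.041, 0.999, -0.0, -0.0]
force: [0.5, -0.6, -0.4]
finger_gap: 0.299
gripper_force: 0.0
t: 42.2
tcp_pos: [0.5084, 0.2711, 0.1314]
tool_rot: [-0.041, 0.999, -0.0, -0.002]
force: [0.3, 0.3, 0.2]
finger_gap: 1.004
gripper_force: 0.0
[0.50834596 0.27110759 0.13123714] [ 0.25726181  0.61015289 -0.21138344] [ 2.96063031e-01  5.58262828e-01  1.62440925e+00 -3.77971640e-06
  9.62756516e-01 -1.35637428e+00]
470 211 13.8
480 257 14.1
490 111 14.3
500 48 14.2
510 43 14.1
520 44 14.8
530 177 13.8
540 83 14.0
550 70 14.5
560 176 13.4
```

View pics/w14.png

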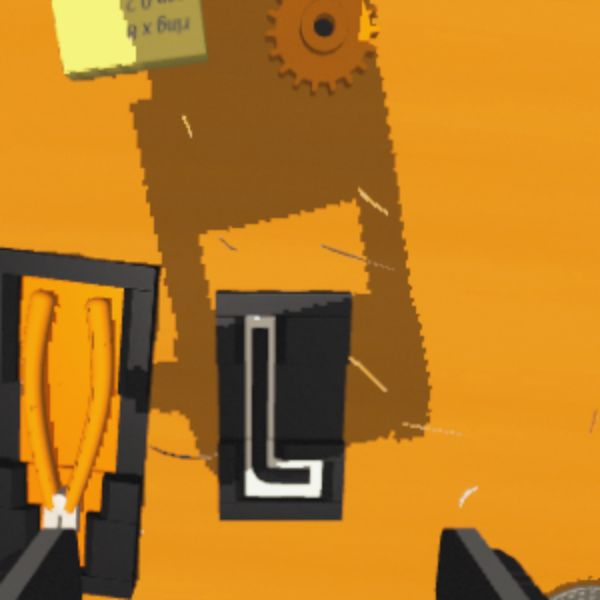

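The key is seated in its L, its leg at (260,325–475) with the top at about 14 mm all along. All four tools are released and the arm is clear, so I'm handing in.

```bash
python3 -c "
from station import manip
print(manip.sign_off())"
```

```text
the job is handed in; nothing more can be done
None
```

All four tools measured seated in their own inlays and released, the mug and glue bottle were never approached, and the job was handed in at about 42 s of 120 s (no verdict was returned); I viewed 15 pictures, one over the limit of 14.

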